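# Fold back the bifold cover of an instrument tub and put the penlight on its free rest

## Robot

A 6-joint arm with a two-finger parallel gripper is mounted at the origin on a cart in front of the work surface, level with it; the furniture and walls round the work are solid. World frame = base frame: x ahead of the robot, y to its left, z up, the work surface at z = 0. Lengths are in m, angles in rad, forces in N, time in s.
With the tool pointing down it reaches from about 0.375 to 0.9 m from the base axis. Payload 3.1 kg.
Tool frame: the origin (TCP) lies at the centre of the arm's flange, where the gripper is bolted on; the fingertips stand 182 mm ahead of it and the grasp point (between the pads) lies 164 mm ahead of it; z points along the fingers, y is the direction in which the jaws open and shut (so a half turn about z gives the same grasp; the last joint's range is limited). The gripper opens to 87 mm and grips with 3 to 60 N. Pads are 19 mm wide; open, the fingers measure 117 mm over their backs; the gripper's body (75 mm by 190 mm) begins 51 mm behind the grasp point.
Start: joints at [1.006, 0.527, 1.433, -0, 1.181, -0.178], TCP at [0.236, 0.579, 0.405] pointing down, gripper open.
Joint ranges: [-3.08, 3.08], [-0.75, 2.2], [0.22, 2.44], [-1.43, 4.57], [0, 2.65], [-2.85, 2.85]. Speed limits (rad/s): [2.79, 2.79, 3.14, 3.14, 3.14, 3.14].

## Interface

Orientations are given as a unit quaternion [w, x, y, z].
In Python, from station import env gives the robot as it stands.
- The arm moves only by the tool arm_command, never from a script. Its argument "deltas" is a list of rows, each an object with "linear": the shift along the tool's x, y, z in m, a list of three; "roll": the turn about the tool's z in degrees. A call has 1 to 20 rows; each row is the pose to reach, as a shift and turn from the pose measured when the call began, along the tool's axes at that moment; what a row does not reach only later rows make up. A row lasts 1/12 s, in which the tool goes at most 41.7 mm and 7.16 degrees, less where a joint would pass 70% of its speed; a pose out of reach is approached as far as the arm can. A call with a gripper value outside its range is refused whole. "claw" is the closure, from 0 (fully open) to 1 (shut), set as the call begins (left out, the last holds). The fingers move at their own pace and stop on an object; "squeeze" is the grip in N (left out, the last holds). Time passes only in rows, so rows that repeat a pose let the fingers close. It gives the time, the measured TCP pose, the force and the opening at its end, in the units of the state.
- env.get_state(): the state, without advancing time (a new reading comes with each control period).
- env.grab_frame(name): name is "scene" or "top" or "wrist"; returns a dict with "image" (420x560x3 uint8, red, green, blue), "range_z" (420x560 float32, m along the optical axis (not along the pixel's ray), 0 where there is no reading), "fx", "fy", "cx", "cy" (pixels), "R" (3x3) and "t" (3): a world point X has camera coordinates R X + t; the wrist camera has in their place "hand_eye" (4x4, takes a point from camera to tool coordinates, whose origin is the TCP and whose axes are the flange's). Camera axes: x right, y down, z forward; pixel columns grow to the right and rows downward; lengths in m; the calibration is good to about 2 mm. A picture is of the moment at which its call begins: read the wrist's pose just before it.
- env.close_job(): hands the job in, once; it reports no verdict.
Trained networks look in the newest picture that a camera, given by its name, has taken for a name from the list of things; names that differ only in an ending like _2 or _b are one class to them, and where a whole thing is asked for, a point or a joint stands for the part that bears it (a point fixed in the world has none). Each returns a list of dicts, best first, with "score" (0 to 1); they miss things now and then, are a little off and sometimes report something else, mostly with a low value. They report only what shows in the picture. A call takes as long as a camera call.
- env.boxes_of(thing, camera): "position" ([row, column] in pixels, amid what is visible of it).
- env.masks_of(thing, camera): "region" (420x560 bool, what is visible of it) and "position" ([row, column] in pixels, amid what is visible of it).
- env.landmark_of(thing, camera): "position" ([row, column] in pixels: a listed point, or the origin of a listed thing).
The state is a dict: "clock": time; "qpos": joint angles; "joint_vel": joint speeds; "tau": joint torques, N m; "tool_pos": TCP position; "tool_rot": TCP orientation; "wrist_force": force on the tool from outside, world axes, zero at the start; "moment": the same for the moment, N m; "gripper_width": finger opening in m.
Only numpy, scipy, OpenCV 4.12 (cv2) and the standard library are available. Lean on these libraries where they do the work, as an engineer would, in place of code of your own. Each camera call takes 0.05 s, during which the arm holds its last target.

## Task

Push the tub's two-panel folding cover back at its fold hinge until both panels stand folded together at the back of the tub, as far as they go. Then put the penlight away: lay it lengthwise in the notches of the empty rest inside the tub, and leave the cover folded back. Do not disturb the marker pen lying in the other rest or the other things around.

Things in the scene. Friction and masses are not known exactly. Their poses are not given: they have to be found in the camera images.
- tub: White open-topped plastic tub fixed to the worktop, 230 mm along its own x, 220 mm wide along y, walls 5 mm, side track rails up to 88 mm. Origin: centre of its underside; x points from its front (robot side) to its back. A bifold cover of two bare metal panels (98 mm from hinge to hinge, 192 mm wide, 6 mm thick) lies over it, starting partly open like a low tent.
- cover_pivot (a point): Hinge axis of the cover's rear panel at the back of the tub, middle of its width, 100 mm behind the tub's centre, 80 mm above the worktop. Axes as the tub's; the hinge runs along y. The front panel hangs on the rear panel by the fold hinge and its other edge runs in the side tracks.
- fold (a point): Centre of the fold hinge: a metal knuckle barrel, 18 mm in diameter, 176 mm long along the tub's y, at the ridge of the tent, proud of both panels. At cover angle a it lies 98 mm * cos(a) in front of cover_pivot and 98 mm * sin(a) above it. Pushing it towards the back of the tub with about 2 to 7 N folds the panels together.
- cover (a joint): Angle of the rear panel in rad: 0 flat and closed, 1.40 the stop where both panels stand almost upright, folded together. The front panel slopes by the same angle the other way. Friction keeps the cover where it is left. It starts between about 0.4 and 0.75.
- penlight_mid (a point): Centre of the penlight, a black pen-shaped torch with white ends, 114 mm long, 17 mm thick (19 mm over its clip), 35 to 70 g, lying on the worktop to the left of the tub. The point's y axis runs along its length; it starts 9.5 mm above the worktop. Either end may point forward in the rest.
- rest_free: The empty one of two alike grey plastic rests side by side on the tub's floor (which is empty varies). Base 90 (x) by 76 by 4 mm, underside 5 mm above the worktop; two saddles 10 mm thick, 27 mm either side of the middle, each with a notch: floor 20 mm wide, 30 mm above the underside, 45 degree flanks up to 46 mm. Origin: centre of the underside; the notches run along x, parallel to the tub's x.
- free_seat (a point): Where the penlight's centre comes to rest in the empty rest: 39 mm above the rest's underside, midway between the saddles, axes as the rest's. Between the saddles there is room for fingers down to the base plate.
- marker: White marker pen with a black cap, 135 mm long, 17 mm thick, lying in the notches of the other rest, about 104 mm beside the empty one. Origin: on its underside at mid-length. Leave it there.
- pen_ball: Thin white and green ball pen, 145 mm long, 11 mm thick, lying on the worktop behind the penlight. Bystander.
- lens_pot: Black round pot, 66 mm in diameter, 33 mm high, behind the left of the tub. Bystander.

How it is judged:
On the way, in this order (a step that is already met when the one before it is completed fails the run):
1. the cover is folded right back (cover angle above 1.25 rad) (value of joint cover above 1.25 rad), for 0.2 s.
2. the penlight lies in the notches of the empty rest (horizontal distance between penlight_mid and free_seat below 0.018 m and distance between penlight_mid and free_seat below 0.02 m and angle between the y axis of penlight_mid and the x axis of rest_free, either way round below 0.15 rad), for 0.2 s.
At the end, for the whole second after the job is handed in: The cover is still folded back (angle above 1.25 rad of 1.40) and still; the penlight lies in both notches of the empty rest: its centre within 18 mm of the seat lengthwise, within 7 mm sideways and in height, its length within 0.15 rad of the notches (value of joint cover above 1.25 rad and horizontal distance between penlight_mid and free_seat below 0.018 m and y of penlight_mid in the frame of free_seat between -0.007 and 0.007 m and z of penlight_mid in the frame of free_seat between -0.007 and 0.007 m and angle between the y axis of penlight_mid and the x axis of rest_free, either way round below 0.15 rad and velocity of joint cover between -0.05 and 0.05 rad/s); the robot touches nothing.
It fails at once if the marker pen is moved more than 15 mm (distance of marker from where it was at the start of the episode above 0.015 m).
It fails at once if the ball pen or the pot is moved more than 30 mm (distance of any of pen_ball, lens_pot from where it was at the start of the episode above 0.03 m).
It also fails if it takes over 54 s, if anything falls off the work surface, if the arm or the gripper's body presses on something with over 40 N, if the wrist force passes 120 N, or if a joint passes its speed limit or range.

## Working session

There is one attempt and no reset: what is moved stays moved. The work goes in short steps, Python scripts to look and compute and a tool call to move; the robot and the scene stay as the last step left them, time stands still between calls to the robot, and variables do not carry over. Pictures are saved under pics/ and viewed, and the job is handed in when it is done.

Besides the shell and the picture viewer there is one more tool, called after "Call:" by a JSON object that holds its "name" and its "arguments". arm_command: Moves the arm, as the interface text tells. Its arguments: {"type":"object","properties":{"deltas":{"type":"array","items":{"type":"object","properties":{"linear":{"type":"array","items":{"type":"number"}},"roll":{"type":"number"}}}},"claw":{"type":"number"},"squeeze":{"type":"number"}},"required":["deltas"]}

```bash
ls; mkdir -p pics
cat > h.py <<'E'
import numpy as np, cv2
from station import env
def px2w(f,r,c,z=None):
    d=f["range_z"]; r=int(round(r));c=int(round(c))
    p=d[max(0,r-2):r+3,max(0,c-2):c+3]; p=p[p>0]; dz=np.median(p)
    X=np.array([(c-f["cx"])/f["fx"]*dz,(r-f["cy"])/f["fy"]*dz,dz])
    return f["R"].T@(X-f["t"])
def cloud(f):
    d=f["range_z"]; v,u=np.mgrid[:d.shape[0],:d.shape[1]]
    X=np.stack([(u-f["cx"])/f["fx"]*d,(v-f["cy"])/f["fy"]*d,d],-1)
    return (X-f["t"])@f["R"]
def save(f,n): cv2.imwrite("pics/"+n+".png",f["image"][:,:,::-1])
E
python3 - <<'E'
from h import *
print(env.get_state())
for cam in ["scene","top"]:
    f=env.grab_frame(cam); save(f,cam+"0")
    for th in ["tub","cover_pivot","fold","penlight_mid","rest_free","free_seat","marker","pen_ball","lens_pot"]:
        l=env.landmark_of(th,cam)
        for q in l[:2]:
            try: print(cam,th,q["score"],np.round(q["position"],1),px2w(f,*q["position"]).round(4))
            except Exception as e: print(th,e)
E
```

```text
pics
{'clock': 0.0, 'qpos': array([ 1.00548440e+00,  5.28470160e-01,  1.43393100e+00,  8.03476129e-06,
        1.18142103e+00, -1.78516838e-01]), 'joint_vel': array([ 7.32688565e-05,  1.53520233e-04,  1.15347031e-04,  1.16750153e-03,
       -1.22954500e-03,  8.52300546e-04]), 'tau': array([ 1.16029027e-03, -4.40050042e+01, -1.76587969e+01,  6.33771345e-02,
        5.83615224e-02, -1.79914496e-04]), 'tool_pos': array([0.23555095, 0.57852759, 0.40375963]), 'tool_rot': array([-4.08566559e-04,  1.92195581e-01,  9.81356009e-01, -1.03720334e-03]), 'wrist_force': array([ 0.1034056 , -0.09404081, -0.27147523]), 'moment': array([ 0.00136742, -0.01788542, -0.05768749]), 'gripper_width': 0.0874625967895007}
scene tub 0.61 [217.  310.5] [0.5659 0.1341 0.0826]
scene cover_pivot 0.62 [169.9 280.5] [0.6921 0.0149 0.0876]
scene fold 0.55 [160.1 309.8] [ 0.6377 -0.022   0.1096]
scene penlight_mid 0.65 [328.8 305.6] [0.4806 0.3305 0.0141]
scene rest_free 0.59 [211.3 336.5] [ 0.5618 -0.0091  0.0063]
scene free_seat 0.94 [198.6 339.7] [0.5381 0.047  0.081 ]
scene marker 0.81 [222.8 309.1] [0.5589 0.1547 0.0846]
scene marker 0.24 [217.1 311.1] [0.5646 0.1322 0.0818]
scene pen_ball 0.64 [291.8 218. ] [0.6589 0.3208 0.0028]
scene lens_pot 0.79 [240.8 193.9] [0.7666 0.2416 0.0212]
top tub 0.69 [234.6 336.7] [0.5835 0.0409 0.1093]
top cover_pivot 0.56 [171.7 356.4] [ 0.7018 -0.0047  0.0844]
top fold 0.93 [216.6 348.8] [0.6096 0.0213 0.1311]
top penlight_mid 0.57 [306.5 183.7] [0.4787 0.3224 0.0157]
top pen_ball 0.63 [210.3 195. ] [0.663  0.3025 0.0053]
top lens_pot 0.6 [145.8 232.6] [0.7817 0.2223 0.0322]
top lens_pot 0.15 [305.1 182.5] [0.4807 0.326  0.0163]
```

View pics/scene0.png

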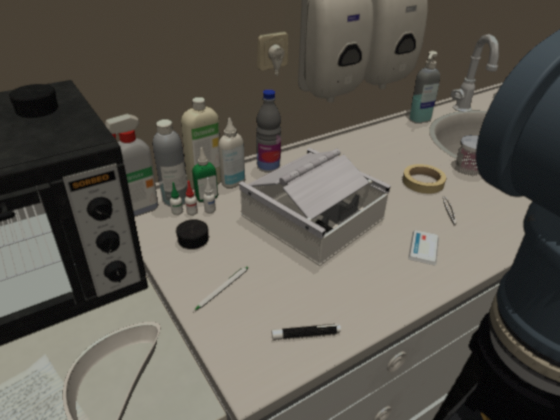

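View pics/top0.png

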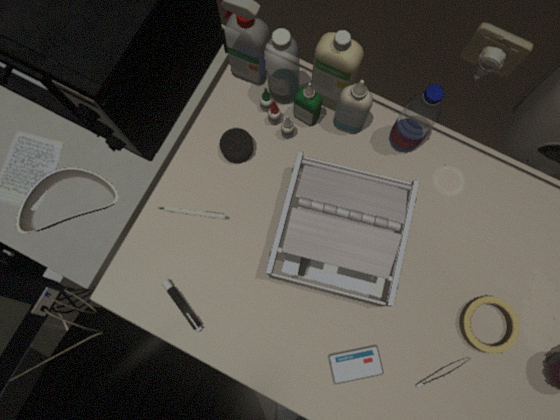

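The scene view shows the tub amid (row 210, col 315), the penlight at (330, 305) and the ball pen at (288, 222). The top view shows the tub with corners near (155,300), (182,417), (303,393) and (278,270), the fold barrel at row 213, and the penlight at (305,183).

```bash
cat >> h.py <<'E'
def ray(f,r,c,z):
    d=f["R"].T@np.array([(c-f["cx"])/f["fx"],(r-f["cy"])/f["fy"],1.]); o=-f["R"].T@f["t"]
    return o+d*(z-o[2])/d[2]
E
python3 - <<'E'
from h import *
f=env.grab_frame("top")
P=cloud(f)
print("cam",(-f["R"].T@f["t"]).round(3),f["fx"])
m=env.masks_of("tub","top"); print([x["score"] for x in m])
mf=env.masks_of("fold","top"); print("fold",[(x["score"],x["region"].sum()) for x in mf])
mp=env.masks_of("penlight_mid","top"); print([x["score"] for x in mp])
mc=env.masks_of("cover","top"); print("cover",[(x["score"],x["region"].sum()) for x in mc])
mm=env.masks_of("pen_ball","top")
for n,M,z in (("tub",m,.088),("fold",mf,.14),("pen",mp,.0095),("cover",mc,.1),("ball",mm,.006)):
    if not M: continue
    r=M[0]["region"]; pts=P[r]; ok=f["range_z"][r]>0
    print(n,pts[ok].mean(0).round(4),np.percentile(pts[ok][:,2],[2,50,98]).round(4))
    rect=cv2.minAreaRect(np.argwhere(r)[:,::-1].astype(np.float32)); b=cv2.boxPoints(rect)
    print(b.round(1).tolist()); w=np.array([ray(f,y,x,z) for x,y in b]); print(w.round(4).tolist(), [np.linalg.norm(w[i]-w[i-1]).round(4) for i in range(4)])
# rail pts
r=P[...,2]; ok=(f["range_z"]>0)&(r>.083)&(r<.093)&(P[...,0]>.4)&(P[...,0]<.75)&(abs(P[...,1])<.22)
vis=f["image"].copy(); vis[ok]=(255,0,0)
cv2.imwrite("pics/rail.png",cv2.resize(vis[130:340,230:450,::-1],None,fx=2.8,fy=2.8,interpolation=0))
E
```

```text
cam [0.453 0.139 0.903] 469.7230471208656
[0.92]
fold [(0.81, np.int64(10711))]
[0.59]
cover [(0.66, np.int64(10430))]
tub [0.5969 0.0258 0.0861] [0.003  0.095  0.1342]
[[263.3999938964844, 276.6000061035156], [295.1000061035156, 149.5], [423.6000061035156, 181.60000610351562], [391.79998779296875, 308.70001220703125]]
[[0.5203, 0.1703, 0.088], [0.7486, 0.1037, 0.088], [0.677, -0.1241, 0.088], [0.4559, -0.0461, 0.088]] [np.float64(0.2258), np.float64(0.2378), np.float64(0.2388), np.float64(0.2345)]
fold [0.6128 0.0215 0.106 ] [0.0824 0.1063 0.1347]
[[278.1000061035156, 251.6999969482422], [302.1000061035156, 156.60000610351562], [415.70001220703125, 185.3000030517578], [391.6000061035156, 280.3999938964844]]
[[0.5553, 0.1428, 0.14], [0.7165, 0.0946, 0.14], [0.6569, -0.0934, 0.14], [0.5003, -0.0382, 0.14]] [np.float64(0.1891), np.float64(0.1682), np.float64(0.1973), np.float64(0.166)]
pen [0.4801 0.325  0.0142] [0.0003 0.0149 0.0197]
[[161.1999969482422, 282.6000061035156], [169.3000030517578, 277.0], [204.39999389648438, 327.6000061035156], [196.3000030517578, 333.20001220703125]]
[[
[... 240 characters left out ...]
8.29998779296875, 250.60000610351562], [302.5, 156.5], [415.70001220703125, 185.60000610351562], [391.6000061035156, 279.70001220703125]]
[[0.5626, 0.1424, 0.1], [0.7304, 0.0916, 0.1], [0.6671, -0.1056, 0.1], [0.5041, -0.0475, 0.1]] [np.float64(0.1987), np.float64(0.1753), np.float64(0.2071), np.float64(0.173)]
ball [0.6576 0.2953 0.0072] [-0.0014  0.0075  0.0116]
[[164.6999969482422, 210.60000610351562], [165.3000030517578, 205.39999389648438], [226.39999389648438, 213.0], [225.6999969482422, 218.1999969482422]]
[[0.6645, 0.3617, 0.006], [0.6748, 0.3605, 0.006], [0.6539, 0.2411, 0.006], [0.6437, 0.2426, 0.006]] [np.float64(0.1209), np.float64(0.0104), np.float64(0.1212), np.float64(0.0104)]
```

View pics/rail.png

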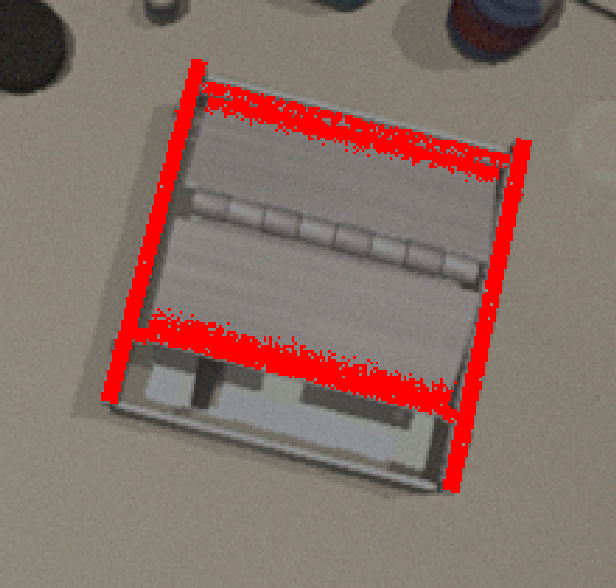

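Both side rails show clearly at the right height (red). I'll fit the tub frame from them.

Run:
```python
from h import *
from scipy.optimize import minimize
f=env.grab_frame("top"); P=cloud(f)
z=P[...,2]
m=env.masks_of("tub","top")[0]["region"]
m=cv2.dilate(m.astype(np.uint8),np.ones((9,9)))>0
ok=m&(z>.083)&(z<.093)&(f["range_z"]>0)
xy=P[ok][:,:2]
rect=cv2.minAreaRect(xy.astype(np.float32)); b=cv2.boxPoints(rect)
print(rect,b.round(4).tolist())
# panel segmentation: barrel centre
# rough tub yaw from rect long side
e=b[1]-b[0]; 
for i in range(4):
    e=b[i]-b[i-1]; print(np.linalg.norm(e).round(4),np.degrees(np.arctan2(e[1],e[0])).round(2))
```

```text
((0.6044541001319885, 0.024919331073760986), (0.22728440165519714, 0.23008163273334503), 72.84325408935547) [[0.460999995470047, -0.04969999939203262], [0.680899977684021, -0.11760000139474869], [0.7479000091552734, 0.09960000216960907], [0.5281000137329102, 0.16740000247955322]]
0.2273 -107.16
0.2301 -17.16
0.2273 72.84
0.2301 162.84
```

```bash
cat >> h.py <<'E'
C=np.array([.6045,.0249]); YAW=np.radians(-17.16)
TX=np.array([np.cos(YAW),np.sin(YAW)]); TY=np.array([-TX[1],TX[0]])
def t2w(x,y): return C+x*TX+y*TY
def w2t(p): d=np.asarray(p)[...,:2]-C; return np.stack([d@TX,d@TY],-1)
from scipy.spatial.transform import Rotation as Ro
def go(xy,z,head):
    "deltas to reach TCP xy,z with tool y heading (deg)"
    s=env.get_state(); w=s["tool_rot"]; R=Ro.from_quat([w[1],w[2],w[3],w[0]]).as_matrix()
    d=R.T@(np.array([*xy,z])-s["tool_pos"])
    h=np.degrees(np.arctan2(R[1,1],R[0,1])); ro=-((head-h+90)%180-90)
    print("clk",round(s["clock"],2),"pos",s["tool_pos"].round(4),"head",h.round(1),"-> linear",d.round(4),"roll",round(ro,1),"F",s["wrist_force"].round(1),"w",round(s["gripper_width"],4),"q6",s["qpos"][5].round(2))
E
python3 - <<'E'
from h import *
f=env.grab_frame("top"); P=cloud(f)
T=w2t(P); z=P[...,2]
ok=(f["range_z"]>0)&(abs(T[...,0])<112)&(abs(T[...,1])<.085)
for x in np.arange(-.115,.116,.008):
    s=ok&(abs(T[...,0]-x)<.003)
    if s.sum(): print(round(x,3),np.percentile(z[s],[10,50,90]).round(4))
f=env.grab_frame("scene")
for th in["free_seat","rest_free","marker"]:
    for q in env.landmark_of(th,"scene")[:2]:
        w=ray(f,*q["position"],{"free_seat":.044,"rest_free":.005,"marker":.035}[th]); print(th,q["score"],w.round(4),w2t(w).round(4))
s=f["image"][150:260,230:400,::-1]; cv2.imwrite("pics/z1.png",cv2.resize(s,None,fx=4.5,fy=4.5,interpolation=2))
for a in (.45,.5,.55): print(a, .1-.098*np.cos(a), .08+.098*np.sin(a))
E
```

```text
-0.115 [0.0001 0.0413 0.0701]
-0.107 [0.0033 0.0051 0.0075]
-0.099 [0.0029 0.005  0.0076]
-0.091 [0.0028 0.0048 0.0084]
-0.083 [0.0032 0.0049 0.008 ]
-0.075 [0.0035 0.0066 0.0122]
-0.067 [0.0068 0.0841 0.0879]
-0.059 [0.0881 0.0905 0.0927]
-0.051 [0.0926 0.0948 0.0971]
-0.043 [0.0969 0.0991 0.1012]
-0.035 [0.1011 0.1036 0.1058]
-0.027 [0.1057 0.1077 0.11  ]
-0.019 [0.1096 0.1121 0.1145]
-0.011 [0.1142 0.1162 0.1189]
-0.003 [0.1184 0.1206 0.1227]
0.005 [0.1211 0.1269 0.1321]
0.013 [0.1326 0.1343 0.1362]
0.021 [0.1235 0.131  0.1333]
0.029 [0.1193 0.1212 0.1231]
0.037 [0.115  0.1168 0.1188]
0.045 [0.1108 0.1126 0.1146]
0.053 [0.1063 0.1081 0.1104]
0.061 [0.1021 0.104  0.1057]
0.069 [0.0977 0.0997 0.1015]
0.077 [0.0937 0.0954 0.0974]
0.085 [0.0892 0.0913 0.093 ]
0.093 [0.0831 0.0854 0.0887]
0.101 [0.0822 0.0841 0.0861]
0.109 [0.0665 0.0689 0.0712]
rest_free 0.73 [0.7792 0.2264 0.005 ] [0.1075 0.2441]
rest_free 0.67 [ 0.5599 -0.0075  0.005 ] [-0.0331 -0.0441]
marker 0.74 [0.5901 0.0874 0.035 ] [-0.0323  0.0555]
0.45 0.011756183969437672 0.12262662234290056
0.5 0.013996908934743466 0.1269837027832119
0.55 0.01645259683816845 0.1312233484352046
```

View pics/z1.png

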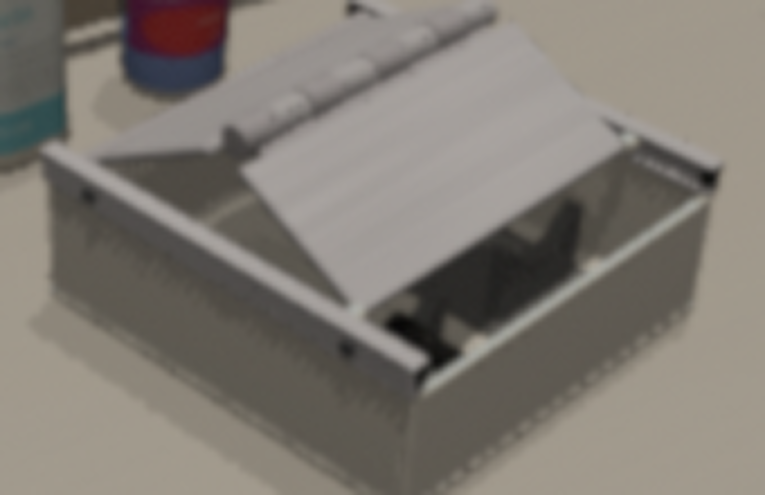

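Geometry agrees: the panels slope 0.49 rad and the barrel sits at tub x 13.5 mm, z 0.126. The free rest is on the right side, and the marker is on the left with its black end showing. Next: move to the pre-push pose with the fingers closed.

Run:
```python
from h import *
go(t2w(-.025,0),.404,72.84)
go(t2w(-.025,0),.312,72.84)
```

```text
clk 1.65 pos [0.2357 0.5788 0.4047] head 67.8 -> linear [-0.5256 -0.376   0.0008] roll -5.0 F [ 0.6 -0.4  0.3] w 0.0869 q6 -0.18
clk 1.65 pos [0.2357 0.5788 0.4047] head 67.8 -> linear [-0.5256 -0.376   0.0928] roll -5.0 F [ 0.6 -0.4  0.3] w 0.0869 q6 -0.18
```

Call:
{"name": "arm_command", "arguments": {"deltas": [{"linear": [-0.526,-0.376,0.0],"roll": -5},{"linear": [-0.526,-0.376,0.0],"roll": -5},{"linear": [-0.526,-0.376,0.0],"roll": -5},{"linear": [-0.526,-0.376,0.0],"roll": -5},{"linear": [-0.526,-0.376,0.0],"roll": -5},{"linear": [-0.526,-0.376,0.0],"roll": -5},{"linear": [-0.526,-0.376,0.0],"roll": -5},{"linear": [-0.526,-0.376,0.0],"roll": -5},{"linear": [-0.526,-0.376,0.0],"roll": -5},{"linear": [-0.526,-0.376,0.0],"roll": -5},{"linear": [-0.526,-0.376,0.0],"roll": -5},{"linear": [-0.526,-0.376,0.0],"roll": -5},{"linear": [-0.526,-0.376,0.0],"roll": -5},{"linear": [-0.526,-0.376,0.0],"roll": -5},{"linear": [-0.526,-0.376,0.0],"roll": -5},{"linear": [-0.526,-0.376,0.0],"roll": -5},{"linear": [-0.526,-0.376,0.0],"roll": -5},{"linear": [-0.526,-0.376,0.0],"roll": -5},{"linear": [-0.526,-0.376,0.0],"roll": -5}], "claw": 1, "squeeze": 20}}

```text
clock: 3.23
tool_pos: [0.5804, 0.0326, 0.4045]
tool_rot: [-0.001, 0.149, 0.989, 0.0]
wrist_force: [-0.2, 0.8, 0.1]
gripper_width: 0.0002
```

Run:
```python
from h import *
go(t2w(-.025,0),.312,72.84)
f=env.grab_frame("top"); save(f,"t2")
```

```text
clk 3.23 pos [0.5804 0.0326 0.4045] head 72.8 -> linear [-0.0004 -0.0003  0.0925] roll -0.0 F [-0.2  0.8  0.1] w 0.0002 q6 -1.41
```

View pics/t2.png

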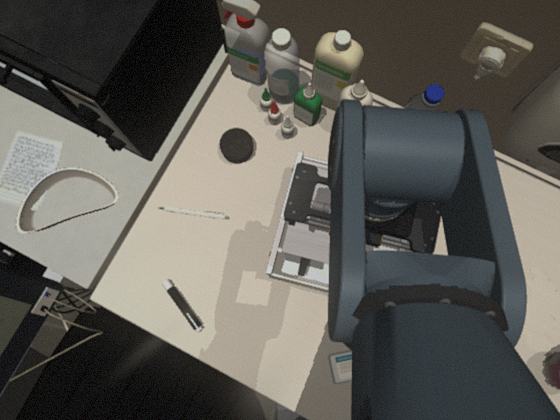

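Call:
{"name": "arm_command", "arguments": {"deltas": [{"linear": [0,0,0.03]},{"linear": [0,0,0.06]},{"linear": [0,0,0.085]},{"linear": [0,0,0.0945]},{"linear": [0,0,0.0945]},{"linear": [-0.01,0,0.0945]},{"linear": [-0.018,0,0.0945]},{"linear": [-0.022,0,0.092]},{"linear": [-0.0256,0,0.0865]},{"linear": [-0.0315,0,0.0795]},{"linear": [-0.0382,0,0.0725]},{"linear": [-0.0382,0,0.0725]}]}}

```text
invalid input at $.deltas[0]: expected keys linear, roll
```

Run:
```python
from h import *
go(t2w(.0132,0),.332,72.84)
f=env.grab_frame("scene"); cv2.imwrite("pics/s3.png",cv2.resize(f["image"][100:270,200:430,::-1],None,fx=3.4,fy=3.4))
```

```text
clk 3.28 pos [0.5802 0.0331 0.4046] head 72.9 -> linear [-0.0389 -0.0008  0.0725] roll 0.0 F [ 0.4  0.6 -0.4] w 0.0004 q6 -1.41
```

View pics/s3.png

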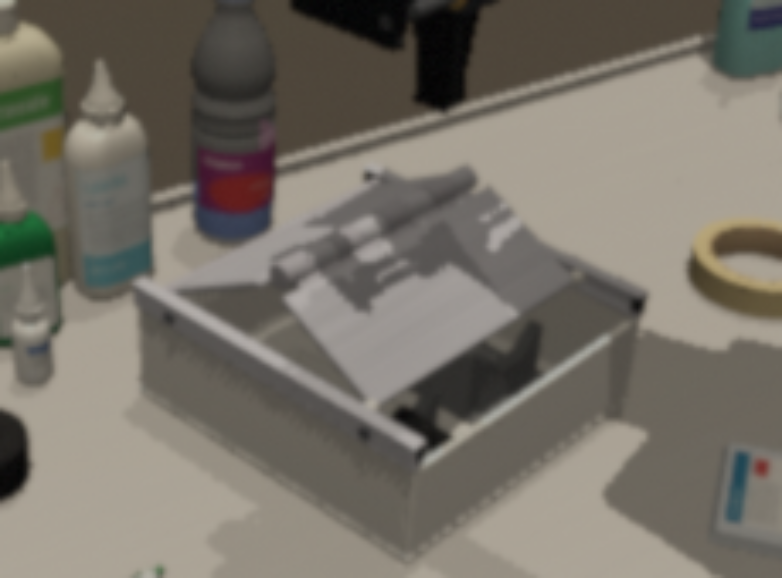

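The call was refused because each row needs a roll value. The picture shows the closed fingers still hanging above the tub. I'll resend with roll included.

Call:
{"name": "arm_command", "arguments": {"deltas": [{"linear": [0,0,0.03],"roll": 0},{"linear": [0,0,0.06],"roll": 0},{"linear": [0,0,0.085],"roll": 0},{"linear": [0,0,0.0945],"roll": 0},{"linear": [0,0,0.0945],"roll": 0},{"linear": [-0.01,0,0.0945],"roll": 0},{"linear": [-0.018,0,0.0945],"roll": 0},{"linear": [-0.022,0,0.092],"roll": 0},{"linear": [-0.0256,0,0.0865],"roll": 0},{"linear": [-0.0315,0,0.0795],"roll": 0},{"linear": [-0.0382,0,0.0725],"roll": 0},{"linear": [-0.0382,0,0.0725],"roll": 0}]}}

```text
clock: 4.33
tool_pos: [0.6167, 0.0226, 0.335]
tool_rot: [-0.002, 0.149, 0.989, 0.001]
wrist_force: [-5.8, 2.8, 7.6]
gripper_width: 0.0001
```

Run:
```python
from h import *
go(t2w(.0132,0),.332,72.84)
f=env.grab_frame("scene"); cv2.imwrite("pics/s4.png",cv2.resize(f["image"][100:270,200:430,::-1],None,fx=3.4,fy=3.4))
```

```text
clk 4.33 pos [0.6167 0.0226 0.335 ] head 72.9 -> linear [-0.0009 -0.0014  0.003 ] roll 0.1 F [-5.8  2.8  7.6] w 0.0001 q6 -1.42
```

View pics/s4.png

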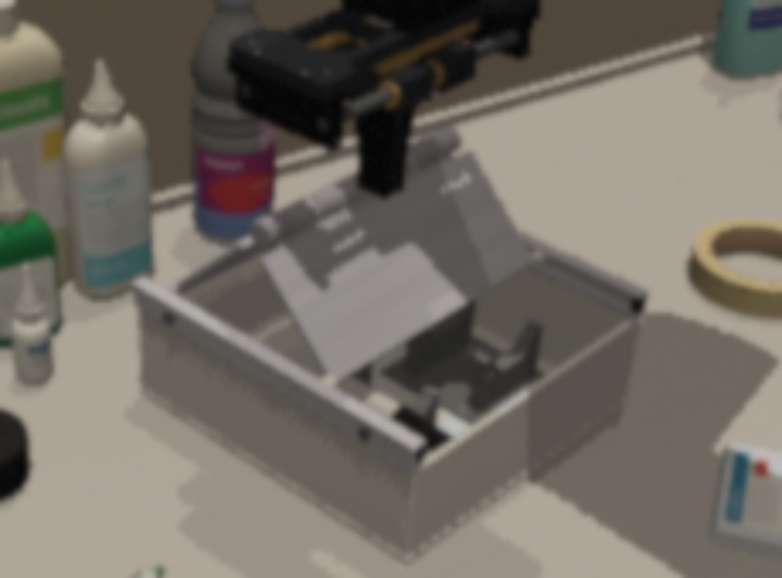

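Call:
{"name": "arm_command", "arguments": {"deltas": [{"linear": [-0.008,-0.001,-0.004],"roll": 0},{"linear": [-0.016,-0.001,-0.009],"roll": 0},{"linear": [-0.025,-0.001,-0.013],"roll": 0},{"linear": [-0.034,-0.001,-0.016],"roll": 0},{"linear": [-0.043,-0.001,-0.018],"roll": 0},{"linear": [-0.049,-0.001,-0.019],"roll": 0},{"linear": [-0.051,-0.001,-0.019],"roll": 0},{"linear": [-0.051,-0.001,-0.019],"roll": 0}]}}

```text
clock: 5.05
tool_pos: [0.6672, 0.0065, 0.3649]
tool_rot: [0.006, 0.148, 0.989, 0.001]
wrist_force: [-8.1, 1.5, 30.8]
gripper_width: 0.0005
```

Run:
```python
from h import *
go(t2w(.0645,0),.355,72.84)
f=env.grab_frame("scene"); cv2.imwrite("pics/s5.png",cv2.resize(f["image"][100:270,200:430,::-1],None,fx=3.4,fy=3.4))
```

```text
clk 5.05 pos [0.6672 0.0065 0.3649] head 72.9 -> linear [ 0.001  -0.001   0.0099] roll 0.1 F [-8.1  1.5 30.8] w 0.0005 q6 -1.43
```

View pics/s5.png

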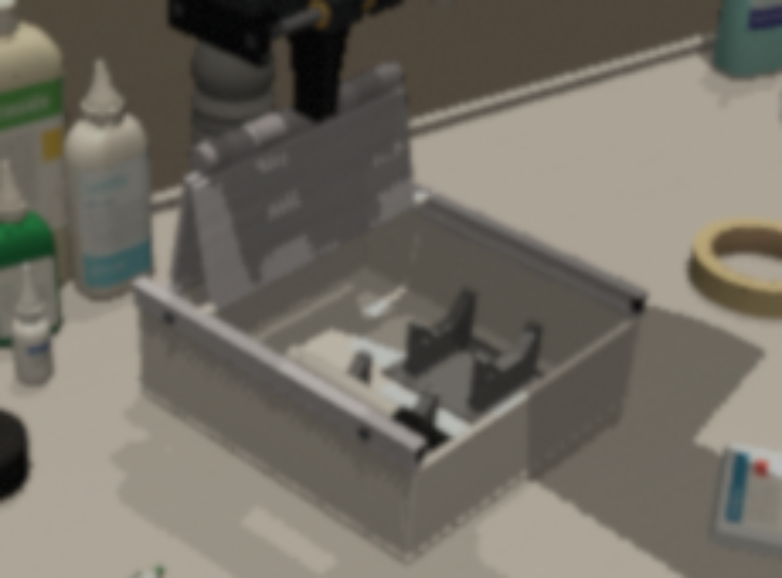

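The picture shows the cover nearly upright, but the fingertip has ridden up onto the barrel (30 N upward). I'll lift straight up, back off and re-measure.

Call:
{"name": "arm_command", "arguments": {"deltas": [{"linear": [0,0,-0.02],"roll": 0},{"linear": [0,0,-0.04],"roll": 0},{"linear": [0.02,0,-0.04],"roll": 0},{"linear": [0.05,0,-0.04],"roll": 0},{"linear": [0.06,0,-0.04],"roll": 0},{"linear": [0.06,0,-0.04],"roll": 0}]}}

```text
clock: 5.6
tool_pos: [0.6079, 0.0248, 0.406]
tool_rot: [0.007, 0.148, 0.989, 0.001]
wrist_force: [-0.4, -0.0, -0.6]
gripper_width: 0.0003
```

Run:
```python
from h import *
go(t2w(.02,0),.34,72.84)
f=env.grab_frame("scene"); P=cloud(f); T=w2t(P); z=P[...,2]
cv2.imwrite("pics/s6.png",cv2.resize(f["image"][100:270,200:430,::-1],None,fx=3.4,fy=3.4))
ok=(f["range_z"]>0)&(abs(T[...,1])<.08)&(abs(T[...,0]-.07)<.06)
for zz in np.arange(.09,.2,.006):
    s=ok&(abs(z-zz)<.002)
    if s.sum()>3: print(round(zz,3),s.sum(),np.percentile(T[s][:,0],[10,50,90]).round(4))
```

```text
clk 5.6 pos [0.6079 0.0248 0.406 ] head 73.0 -> linear [-0.0158 -0.0012  0.0662] roll 0.1 F [-0.4 -0.  -0.6] w 0.0003 q6 -1.42
0.09 100 [0.0586 0.0602 0.0618]
0.096 96 [0.0597 0.0616 0.0632]
0.102 92 [0.0613 0.0627 0.0645]
0.108 88 [0.0624 0.0637 0.065 ]
0.114 102 [0.0635 0.0652 0.0668]
0.12 89 [0.0647 0.0661 0.0677]
0.126 88 [0.0658 0.0675 0.069 ]
0.132 86 [0.067  0.0684 0.0699]
0.138 99 [0.0681 0.0698 0.0715]
0.144 99 [0.0694 0.0711 0.0726]
0.15 97 [0.0705 0.0723 0.0738]
0.156 103 [0.0722 0.0734 0.075 ]
0.162 121 [0.0734 0.0756 0.0775]
0.168 35 [0.0719 0.0736 0.0744]
0.174 81 [0.0702 0.0717 0.0734]
0.18 173 [0.0723 0.076  0.082 ]
```

View pics/s6.png

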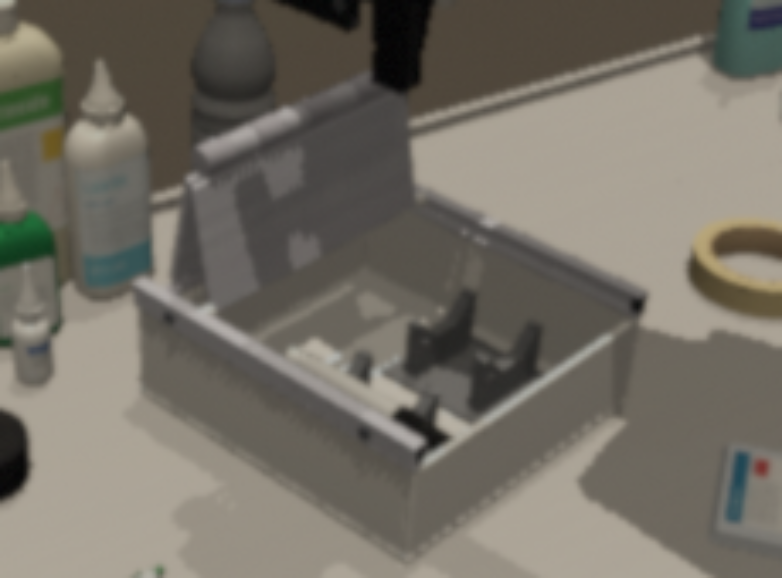

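The panel slope gives a cover angle of about 1.37 rad, which is well past the threshold. A gentle nudge lower on the barrel should bring it to the stop.

Call:
{"name": "arm_command", "arguments": {"deltas": [{"linear": [-0.01,-0.001,0.03],"roll": 0},{"linear": [-0.016,-0.001,0.06],"roll": 0},{"linear": [-0.016,-0.001,0.061],"roll": 0},{"linear": [-0.036,-0.001,0.061],"roll": 0},{"linear": [-0.052,-0.001,0.061],"roll": 0},{"linear": [-0.056,-0.001,0.061],"roll": 0},{"linear": [-0.059,-0.001,0.061],"roll": 0},{"linear": [-0.061,-0.001,0.061],"roll": 0},{"linear": [-0.061,-0.001,0.061],"roll": 0}]}}

```text
clock: 6.4
tool_pos: [0.6651, 0.0065, 0.3459]
tool_rot: [-0.001, 0.148, 0.989, 0.001]
wrist_force: [-13.7, 4.6, 5.9]
gripper_width: 0.0001
```

Run:
```python
from h import *
go(t2w(.065,0),.345,72.84)
```

```text
clk 6.4 pos [0.6651 0.0065 0.3459] head 73.0 -> linear [-0.0017 -0.0003  0.0009] roll 0.1 F [-13.7   4.6   5.9] w 0.0001 q6 -1.43
```

At the stop (14 N of push). Retreat and measure.

Call:
{"name": "arm_command", "arguments": {"deltas": [{"linear": [0.03,0,0],"roll": 0},{"linear": [0.06,0,0],"roll": 0},{"linear": [0.06,0.03,-0.04],"roll": 0},{"linear": [0.06,0.07,-0.06],"roll": 0},{"linear": [0.06,0.11,-0.06],"roll": 0},{"linear": [0.06,0.15,-0.06],"roll": 0},{"linear": [0.07,0.19,-0.06],"roll": 0},{"linear": [0.08,0.22,-0.06],"roll": 0},{"linear": [0.08,0.22,-0.06],"roll": 0}], "claw": 0.3}}

```text
clock: 7.15
tool_pos: [0.653, 0.2472, 0.408]
tool_rot: [0.001, 0.145, 0.989, 0.004]
wrist_force: [-0.3, -0.8, 0.6]
gripper_width: 0.0522
```

Run:
```python
from h import *
f=env.grab_frame("scene"); P=cloud(f); T=w2t(P); z=P[...,2]
cv2.imwrite("pics/s7.png",cv2.resize(f["image"][100:270,200:430,::-1],None,fx=3.4,fy=3.4))
ok=(f["range_z"]>0)&(abs(T[...,1])<.08)&(abs(T[...,0]-.07)<.06)&(z>.09)&(z<.155)
p=np.polyfit(z[ok],T[ok][:,0],1); print("angle",np.arctan(1/p[0]))
for th,h in [("free_seat",.044),("rest_free",.005),("marker",.035)]:
    for q in env.landmark_of(th,"scene")[:2]:
        w=ray(f,*q["position"],h); print("scene",th,q["score"],w2t(w).round(4))
f=env.grab_frame("top"); save(f,"t7")
for th,h in [("free_seat",.044),("rest_free",.005),("marker",.035),("penlight_mid",.0095)]:
    for q in env.landmark_of(th,"top")[:2]:
        w=ray(f,*q["position"],h); print("top",th,q["score"],w.round(4),w2t(w).round(4))
# saddles: depth points z .046-.052 within tub
P=cloud(f);T=w2t(P);z=P[...,2]
ok=(f["range_z"]>0)&(abs(T[...,0])<.1)&(abs(T[...,1])<.1)&(T[...,0]<.05)
np.save("pc.npy",np.c_[T[ok],z[ok]])
for lo,hi in((.03,.042),(.045,.055)):
  s=ok&(z>lo)&(z<hi)
  n,lab,st,ce=cv2.connectedComponentsWithStats(s.astype(np.uint8))
  for i in range(1,n):
    if st[i,4]>12: q=T[lab==i]; print(lo,st[i,4],q.min(0).round(4),q.max(0).round(4),q.mean(0).round(4))
s=env.get_state();print(s["clock"],s["tool_pos"])
```

```text
angle 1.403032213802276
scene free_seat 0.77 [-0.0356 -0.043 ]
scene rest_free 0.63 [-0.0361 -0.0424]
scene marker 0.58 [-0.0387  0.059 ]
scene marker 0.26 [ 0.2774 -0.2013]
top free_seat 0.57 [ 0.5565 -0.0175  0.044 ] [-0.0333 -0.0547]
top rest_free 0.82 [ 0.5593 -0.0083  0.005 ] [-0.0334 -0.0451]
top marker 0.69 [0.5849 0.0837 0.035 ] [-0.0361  0.0504]
top marker 0.46 [ 0.5515 -0.0073  0.035 ] [-0.0412 -0.0465]
0.03 36 [-0.0082  0.0592] [0.0013 0.0798] [-0.0049  0.0662]
0.03 41 [-0.0083  0.0222] [0.0021 0.0438] [-0.0044  0.0368]
0.03 130 [-0.0086 -0.0813] [ 0.0017 -0.0222] [-0.0044 -0.053 ]
0.03 32 [-0.0623  0.06  ] [-0.0523  0.0758] [-0.0579  0.0656]
0.03 36 [-0.0626  0.0225] [-0.0521  0.0445] [-0.0585  0.0369]
0.03 109 [-0.0626 -0.0728] [-0.0523 -0.0348] [-0.0578 -0.0533]
0.045 522 [-0.0997  0.0441] [0.0344 0.0592] [-0.0333  0.0518]
0.045 28 [-0.008  0.071] [0.001  0.0813] [-0.0037  0.0766]
0.045 29 [-0.0082  0.0217] [0.0016 0.0314] [-0.0037  0.0264]
0.045 29 [-0.0082 -0.0324] [ 0.0007 -0.0222] [-0.004  -0.0265]
0.045 33 [-0.0087 -0.0818] [ 0.0011 -0.071 ] [-0.0042 -0.0769]
0.045 29 [-0.0621  0.0717] [-0.0523  0.0814] [-0.0573  0.0769]
0.045 30 [-0.0625  0.0221] [-0.0527  0.0326] [-0.0575  0.0268]
0.045 30 [-0.0623 -0.0324] [-0.0528 -0.022 ] [-0.0577 -0.0265]
0.045 28 [-0.0621 -0.082 ] [-0.0525 -0.0712] [-0.0577 -0.0771]
7.6 [0.65343319 0.23865252 0.40670664]
```

View pics/t7.png

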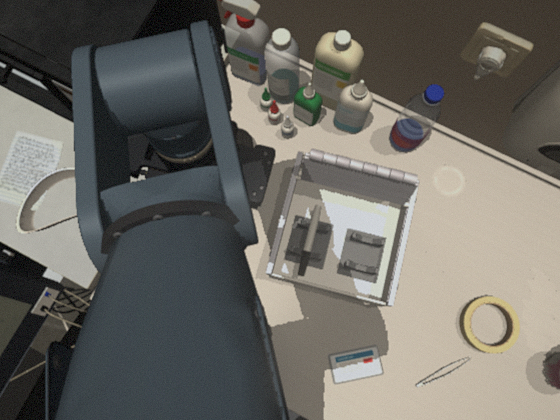

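View pics/s7.png

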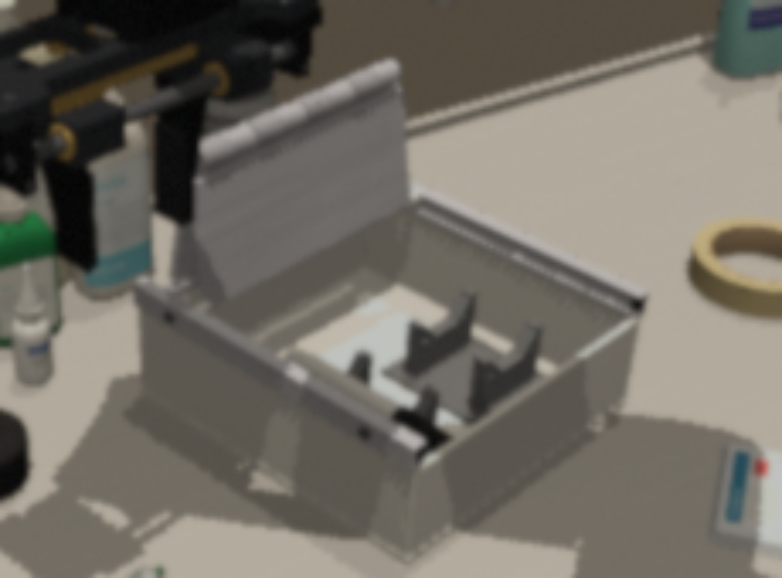

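Cover angle reads 1.40 rad. The free seat is at tub (-31, -52) mm and aligned with the tub. Next, the penlight.

Run:
```python
from h import *
go((.481,.326),.27,124.3)
```

```text
clk 7.6 pos [0.6534 0.2387 0.4067] head 72.9 -> linear [0.1903 0.0323 0.137 ] roll -51.4 F [-0.5 -0.   0.5] w 0.0608 q6 -1.08
```

Call:
{"name": "arm_command", "arguments": {"deltas": [{"linear": [0.06,0.01,0.0],"roll": -7},{"linear": [0.1,0.02,0.0],"roll": -14},{"linear": [0.14,0.025,0.03],"roll": -21},{"linear": [0.17,0.03,0.06],"roll": -28},{"linear": [0.19,0.032,0.09],"roll": -35},{"linear": [0.19,0.032,0.11],"roll": -42},{"linear": [0.19,0.032,0.13],"roll": -49},{"linear": [0.19,0.032,0.137],"roll": -51.4},{"linear": [0.19,0.032,0.137],"roll": -51.4},{"linear": [0.19,0.032,0.137],"roll": -51.4}], "claw": 0.4}}

```text
clock: 8.43
tool_pos: [0.4817, 0.3252, 0.2699]
tool_rot: [-0.0, -0.293, 0.956, 0.001]
wrist_force: [-0.1, -0.5, 0.6]
gripper_width: 0.0521
```

Run:
```python
from h import *
s=env.get_state()
f=env.grab_frame("wrist"); save(f,"w8")
w=s["tool_rot"]; R=Ro.from_quat([w[1],w[2],w[3],w[0]]).as_matrix(); H=f["hand_eye"]
Rw=R@H[:3,:3]; tw=R@H[:3,3]+s["tool_pos"]
f["R"]=Rw.T; f["t"]=-Rw.T@tw
m=env.masks_of("penlight_mid","wrist"); print([(x["score"],x["region"].sum()) for x in m])
for q in env.landmark_of("penlight_mid","wrist"): print(q["score"],q["position"],ray(f,*q["position"],.0095))
if m:
    r=m[0]["region"]; P=cloud(f); ok=r&(f["range_z"]>0)
    b=cv2.boxPoints(cv2.minAreaRect(np.array([ray(f,y,x,.0095)[:2] for y,x in np.argwhere(r)],np.float32)))
    print(b, b.mean(0)); 
    for i in (1,2): e=b[i]-b[i-1]; print(np.linalg.norm(e),np.degrees(np.arctan2(e[1],e[0])))
    print(np.percentile(P[ok][:,2],[5,50,95]))
go((.481,.326),.184,124.3)
```

```text
[(0.94, np.int64(2510))]
[[0.42845687 0.3014922 ]
 [0.43804863 0.28759342]
 [0.5128002  0.3391804 ]
 [0.5032084  0.3530792 ]] [0.47062853 0.3203363 ]
0.01688722 -55.389874
0.0908241 34.610027
[0.0106237  0.015007   0.01801156]
clk 8.58 pos [0.4821 0.3254 0.2712] head 124.2 -> linear [0.0008 0.0009 0.0872] roll -0.1 F [ 0.7  0.5 -0.3] w 0.0523 q6 -1.77
```

View pics/w8.png

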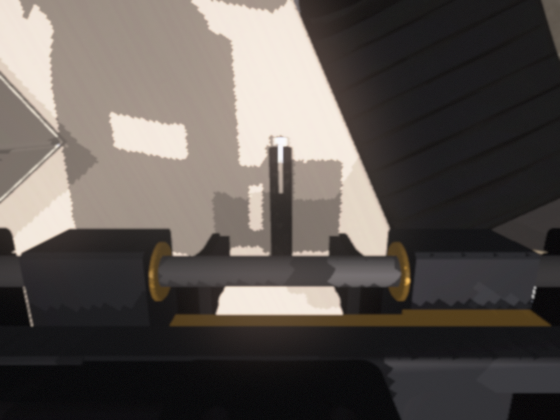

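The penlight runs straight down the middle between the fingers (col 280). Descend and grip.

Call:
{"name": "arm_command", "arguments": {"deltas": [{"linear": [0.001,0.001,0.035],"roll": 0},{"linear": [0.001,0.001,0.065],"roll": 0},{"linear": [0.001,0.001,0.08],"roll": 0},{"linear": [0.001,0.001,0.087],"roll": 0},{"linear": [0.001,0.001,0.087],"roll": 0},{"linear": [0.001,0.001,0.087],"roll": 0}]}}

```text
clock: 9.08
tool_pos: [0.4816, 0.3261, 0.185]
tool_rot: [0.002, -0.293, 0.956, 0.001]
wrist_force: [0.4, 0.4, -0.2]
gripper_width: 0.0522
```

Call:
{"name": "arm_command", "arguments": {"deltas": [{"linear": [0,0,0],"roll": 0},{"linear": [0,0,0],"roll": 0},{"linear": [0,0,0],"roll": 0},{"linear": [0,0,0],"roll": 0},{"linear": [0,0,0],"roll": 0},{"linear": [0,0,0],"roll": 0}], "claw": 1, "squeeze": 20}}

```text
clock: 9.58
tool_pos: [0.4816, 0.3261, 0.1853]
tool_rot: [0.002, -0.293, 0.956, 0.001]
wrist_force: [0.3, -0.9, 0.2]
gripper_width: 0.02
```

Call:
{"name": "arm_command", "arguments": {"deltas": [{"linear": [0,0,-0.03],"roll": 0},{"linear": [0,0,-0.07],"roll": 0},{"linear": [0,0,-0.11],"roll": 0},{"linear": [0,0,-0.145],"roll": 0},{"linear": [0,0,-0.145],"roll": 0},{"linear": [0,0,-0.145],"roll": 0}]}}

```text
clock: 10.08
tool_pos: [0.4814, 0.3257, 0.3327]
tool_rot: [0.005, -0.294, 0.956, 0.002]
wrist_force: [0.3, 0.1, 0.2]
gripper_width: 0.0164
```

Run:
```python
from h import *
f=env.grab_frame("scene"); cv2.imwrite("pics/s9.png",cv2.resize(f["image"][150:400,200:430,::-1],None,fx=2.4,fy=2.4))
m=env.masks_of("penlight_mid","scene")
P=cloud(f)
if m:
    r=m[0]["region"]&(f["range_z"]>0); q=P[r]; print(m[0]["score"],q.shape,q.mean(0)); c=q.mean(0); u,s,v=np.linalg.svd(q-c,full_matrices=False); print(v[0], np.percentile((q-c)@v[0],[1,99])); t=(q-c)@v[0]; print(c+v[0]*(t.min()+t.max())/2)
go(t2w(-.031,-.0518),.33,72.84)
go(t2w(-.031,-.0518),.2195,72.84)
```

```text
0.76 (275, 3) [0.51511157 0.35416079 0.14929849]
[ 0.42624749 -0.58812226 -0.687332  ] [-0.00498361  0.00491592]
[0.53965457 0.32029717 0.10972245]
clk 10.18 pos [0.4804 0.3252 0.3295] head 124.1 -> linear [ 0.1255 -0.3264 -0.0016] roll 51.3 F [ 0.2 -0.2 -1. ] w 0.0165 q6 -1.77
clk 10.18 pos [0.4804 0.3252 0.3295] head 124.1 -> linear [ 0.1259 -0.3266  0.1089] roll 51.3 F [ 0.2 -0.2 -1. ] w 0.0165 q6 -1.77
```

View pics/s9.png

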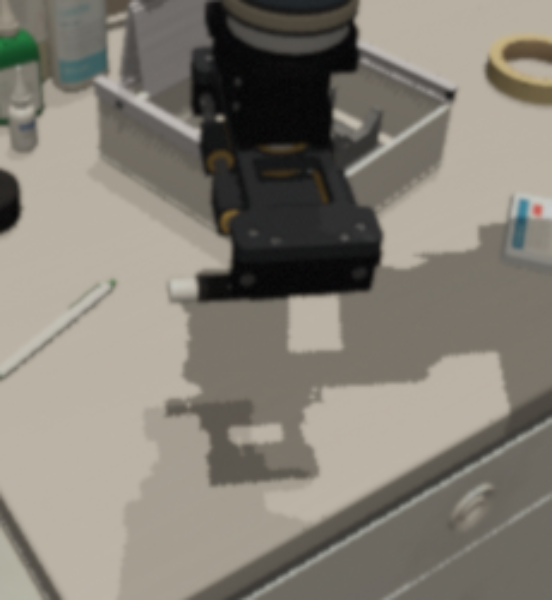

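Held (width 16.5 mm) and level. The white end is visible to the left of the gripper at (290, 185). Carry it over the rest.

Call:
{"name": "arm_command", "arguments": {"deltas": [{"linear": [0.012,-0.032,0],"roll": 7},{"linear": [0.025,-0.065,0],"roll": 14},{"linear": [0.038,-0.098,0],"roll": 21},{"linear": [0.05,-0.13,0],"roll": 28},{"linear": [0.063,-0.163,0],"roll": 35},{"linear": [0.075,-0.196,0],"roll": 42},{"linear": [0.088,-0.229,0],"roll": 48},{"linear": [0.1,-0.261,0],"roll": 51.3},{"linear": [0.113,-0.294,0],"roll": 51.3},{"linear": [0.121,-0.314,0],"roll": 51.3},{"linear": [0.1257,-0.3265,0],"roll": 51.3},{"linear": [0.1257,-0.3265,0],"roll": 51.3},{"linear": [0.1257,-0.3265,0],"roll": 51.3}]}}

```text
clock: 11.27
tool_pos: [0.559, -0.0155, 0.327]
tool_rot: [-0.001, 0.15, 0.989, 0.002]
wrist_force: [0.4, 0.4, -0.9]
gripper_width: 0.0165
```

Run:
```python
from h import *
go(t2w(-.031,-.0518),.2195,72.84)
s=env.get_state()
f=env.grab_frame("wrist"); save(f,"w10")
w=s["tool_rot"]; R=Ro.from_quat([w[1],w[2],w[3],w[0]]).as_matrix(); H=f["hand_eye"]
Rw=R@H[:3,:3]; tw=R@H[:3,3]+s["tool_pos"]; f["R"]=Rw.T; f["t"]=-Rw.T@tw
m=env.masks_of("penlight_mid","wrist")
if m:
    r=m[0]["region"]; P=cloud(f); ok=r&(f["range_z"]>0); q=P[ok]; print(m[0]["score"],ok.sum(),np.percentile(q[:,2],[5,50,95]))
    t=w2t(q); print("tub x range",np.percentile(t[:,0],[1,99]),"y",np.percentile(t[:,1],[2,50,98]))
    b=np.polyfit(t[:,0],t[:,1],1); print("slope",b, "z slope",np.polyfit(t[:,0],q[:,2],1))
f=env.grab_frame("scene"); cv2.imwrite("pics/s10.png",cv2.resize(f["image"][80:290,200:430,::-1],None,fx=2.8,fy=2.8))
```

```text
clk 11.27 pos [ 0.559  -0.0155  0.327 ] head 72.7 -> linear [-0.0009 -0.0003  0.1075] roll -0.1 F [ 0.4  0.4 -0.9] w 0.0165 q6 -1.5
0.57 4284 [0.14309488 0.14826644 0.15139497]
tub x range [-0.0874905   0.00096593] y [-0.0586488  -0.05063377 -0.04248309]
slope [-0.00985695 -0.05108446] z slope [-0.00381763  0.14592285]
```

View pics/s10.png

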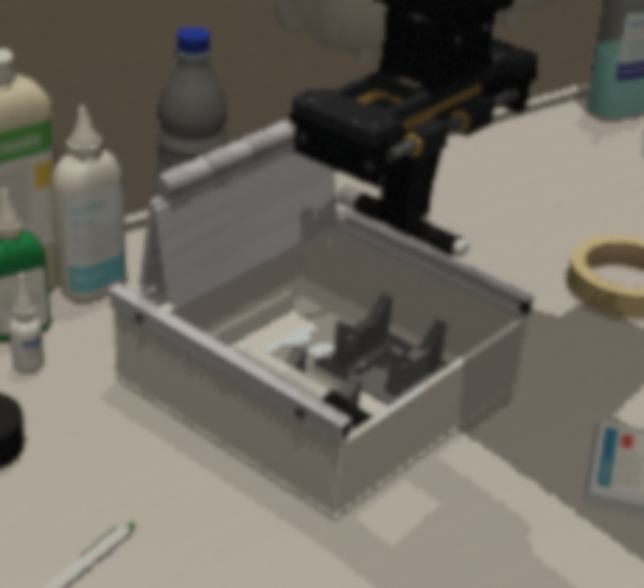

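View pics/w10.png

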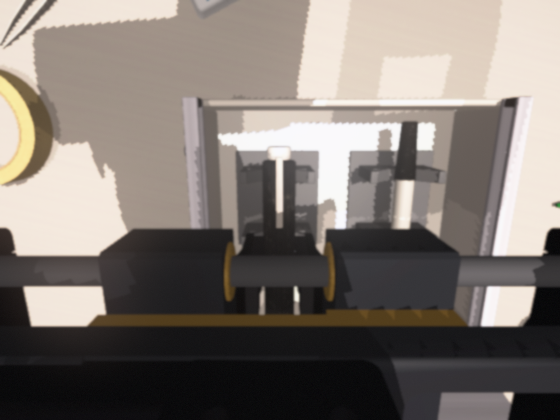

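The penlight is lengthwise above the free notches, with its front end at tub x -87.5 mm and y -51 mm, as wanted. Its height reads a few mm low, so I'll check that in the scene depth.

Run:
```python
from h import *
s0=env.get_state(); f=env.grab_frame("scene"); s1=env.get_state(); print(s0["tool_pos"],s1["tool_pos"],s1["clock"])
P=cloud(f);T=w2t(P);z=P[...,2]
ok=(f["range_z"]>0)&(abs(T[...,1]+.0515)<.02)&(z>.1)&(z<.21)&(T[...,0]<.04)
for x in np.arange(-.095,.04,.006):
    s=ok&(abs(T[...,0]-x)<.003)
    if s.sum()>2: print(round(x,3),s.sum(),z[s].min().round(4),np.median(z[s]).round(4),z[s].max().round(4),"y",T[s][:,1].min().round(4),T[s][:,1].max().round(4))
cv2.imwrite("pics/s11.png",cv2.resize(f["image"][110:190,300:400,::-1],None,fx=7,fy=7,interpolation=2))
```

```text
[ 0.55881416 -0.01396109  0.32788434] [ 0.55892703 -0.01392265  0.32811828] 11.4667
-0.089 18 0.1358 0.1406 0.1464 y -0.0526 -0.0399
-0.083 23 0.1338 0.1433 0.1495 y -0.0501 -0.0361
-0.077 24 0.1311 0.1449 0.1499 y -0.0498 -0.0392
-0.071 22 0.1362 0.1451 0.1504 y -0.0491 -0.0379
-0.065 27 0.1331 0.1452 0.1503 y -0.0493 -0.0386
-0.059 19 0.136 0.1446 0.1499 y -0.0483 -0.0388
-0.053 24 0.135 0.1451 0.15 y -0.0488 -0.0392
-0.047 33 0.1361 0.1471 0.1916 y -0.0663 -0.0316
-0.041 154 0.1333 0.1677 0.1994 y -0.0696 -0.0315
-0.035 62 0.1342 0.1612 0.1872 y -0.0593 -0.0316
-0.029 26 0.1362 0.1617 0.1864 y -0.059 -0.0316
-0.023 4 0.1366 0.1576 0.1652 y -0.0407 -0.0318
-0.011 19 0.1349 0.143 0.1495 y -0.0456 -0.0358
-0.005 17 0.1341 0.1447 0.1488 y -0.05 -0.038
0.001 19 0.1334 0.1433 0.1489 y -0.0508 -0.0383
0.007 17 0.1352 0.1456 0.1483 y -0.0484 -0.039
0.013 22 0.1359 0.1443 0.1488 y -0.05 -0.0382
0.019 14 0.1381 0.1448 0.149 y -0.049 -0.0378
0.025 11 0.1361 0.143 0.1477 y -0.0495 -0.0397
```

View pics/s11.png

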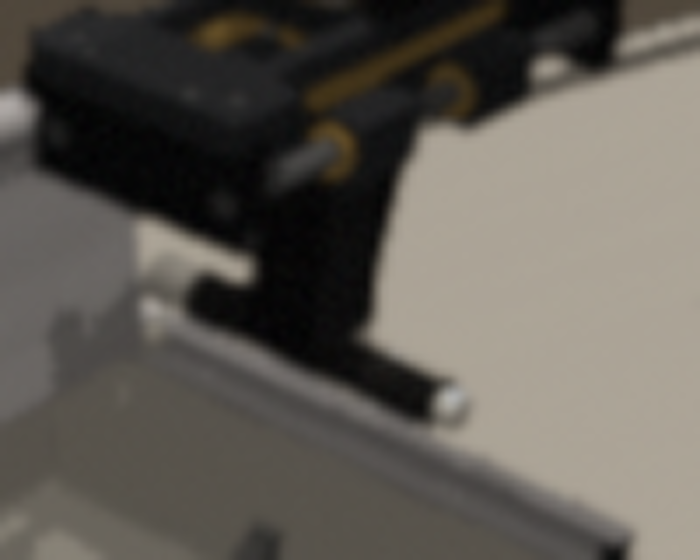

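The penlight is level, with its mid at tub x -31 mm, but its centre is at z 0.142, about 186 mm ahead of the TCP. It has slipped toward the fingertips, so I'll lower it gently by that measured height.

Call:
{"name": "arm_command", "arguments": {"deltas": [{"linear": [0,-0.001,0.005],"roll": 0},{"linear": [0,-0.001,0.013],"roll": 0},{"linear": [0,-0.001,0.022],"roll": 0},{"linear": [0,-0.001,0.031],"roll": 0},{"linear": [0,-0.001,0.04],"roll": 0},{"linear": [0,-0.001,0.049],"roll": 0},{"linear": [0,-0.001,0.058],"roll": 0},{"linear": [0,-0.001,0.066],"roll": 0},{"linear": [0,-0.001,0.073],"roll": 0},{"linear": [0,-0.001,0.079],"roll": 0},{"linear": [0,-0.001,0.084],"roll": 0},{"linear": [0,-0.001,0.088],"roll": 0},{"linear": [0,-0.001,0.09],"roll": 0},{"linear": [0,-0.001,0.09],"roll": 0}]}}

```text
clock: 12.63
tool_pos: [0.5586, -0.0145, 0.2378]
tool_rot: [-0.0, 0.148, 0.989, 0.002]
wrist_force: [0.0, 1.4, 0.1]
gripper_width: 0.0166
```

Run:
```python
from h import *
s=env.get_state(); print(s["clock"],s["tool_pos"],s["wrist_force"],s["gripper_width"])
f=env.grab_frame("scene");P=cloud(f);T=w2t(P);z=P[...,2]
ok=(f["range_z"]>0)&(abs(T[...,1]+.0515)<.02)&(z>.025)&(z<.08)&(T[...,0]<.04)
for x in np.arange(-.095,.04,.006):
    q=ok&(abs(T[...,0]-x)<.003)
    if q.sum()>2: print(round(x,3),q.sum(),z[q].min().round(4),np.median(z[q]).round(4),z[q].max().round(4),"y",T[q][:,1].min().round(4),T[q][:,1].max().round(4))
cv2.imwrite("pics/s12.png",cv2.resize(f["image"][110:270,270:430,::-1],None,fx=3.7,fy=3.7,interpolation=2))
f=env.grab_frame("wrist"); save(f,"w12")
```

```text
12.6333 [ 0.55862992 -0.01453219  0.23777664] [0.0333381  1.37023883 0.1454279 ] 0.016616207262087613
-0.089 16 0.043 0.0511 0.0565 y -0.0536 -0.0421
-0.083 19 0.044 0.055 0.0602 y -0.053 -0.0403
-0.077 25 0.0431 0.053 0.0604 y -0.0515 -0.0381
-0.071 18 0.0437 0.056 0.0601 y -0.0502 -0.0392
-0.065 38 0.0258 0.0451 0.0598 y -0.0614 -0.0322
-0.059 39 0.0253 0.0454 0.0597 y -0.071 -0.0322
-0.053 23 0.0299 0.0533 0.0613 y -0.0576 -0.0392
-0.047 22 0.0477 0.0551 0.079 y -0.0627 -0.0334
-0.041 80 0.0443 0.0653 0.0793 y -0.0668 -0.0316
-0.035 34 0.0546 0.0667 0.0794 y -0.0589 -0.0317
-0.029 21 0.0548 0.0645 0.0788 y -0.0596 -0.0317
-0.023 6 0.0456 0.0596 0.066 y -0.0409 -0.0321
-0.011 38 0.0252 0.0326 0.0582 y -0.0597 -0.0316
-0.005 26 0.028 0.041 0.0577 y -0.0594 -0.0323
0.001 16 0.0309 0.0495 0.0563 y -0.0558 -0.0381
0.007 12 0.0463 0.054 0.0578 y -0.045 -0.0394
0.013 9 0.0476 0.0534 0.0574 y -0.0439 -0.0392
0.019 11 0.043 0.0514 0.0573 y -0.0447 -0.0394
0.025 7 0.0461 0.05 0.0554 y -0.0436 -0.0402
```

View pics/s12.png

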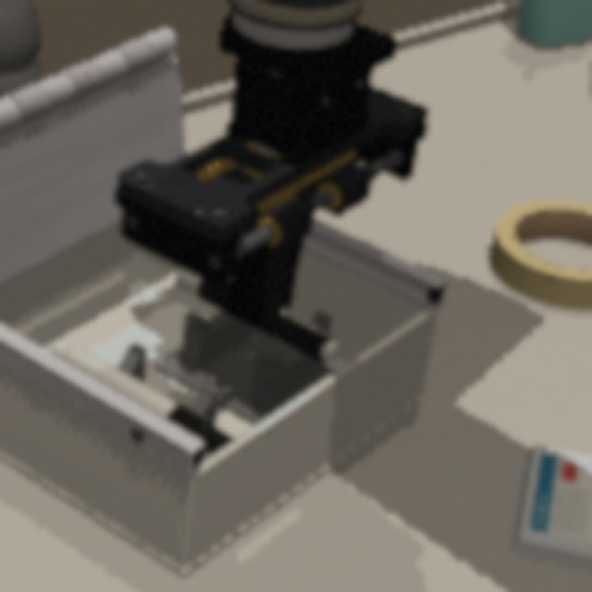

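View pics/w12.png

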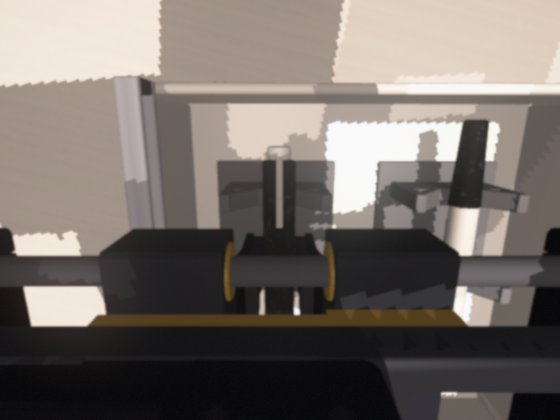

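The penlight is over the notches, with its top about 5–7 mm above the seated height of 0.0525. Lower it the rest of the way.

Call:
{"name": "arm_command", "arguments": {"deltas": [{"linear": [0,0,0.003],"roll": 0},{"linear": [0,0,0.005],"roll": 0},{"linear": [0,0,0.007],"roll": 0},{"linear": [0,0,0.007],"roll": 0}]}}

```text
clock: 13.07
tool_pos: [0.5587, -0.0145, 0.231]
tool_rot: [-0.0, 0.148, 0.989, 0.002]
wrist_force: [0.3, 0.4, -1.0]
gripper_width: 0.0164
```

Run:
```python
from h import *
s=env.get_state(); print(s["clock"],s["tool_pos"],s["wrist_force"],s["gripper_width"])
f=env.grab_frame("scene");P=cloud(f);T=w2t(P);z=P[...,2]
ok=(f["range_z"]>0)&(abs(T[...,1]+.0515)<.02)&(z>.025)&(z<.08)&(T[...,0]<.04)
for x in (-.089,-.083,-.077,-.071,.007,.013,.019,.025):
    q=ok&(abs(T[...,0]-x)<.003)
    if q.sum()>2: print(round(x,3),q.sum(),z[q].max().round(4))
```

```text
13.0667 [ 0.55867936 -0.01450272  0.23096675] [ 0.2996932   0.38824666 -1.03330714] 0.0163978281113767
-0.089 15 0.0488
-0.083 22 0.0527
-0.077 20 0.0546
-0.071 23 0.0526
0.007 9 0.0505
0.013 9 0.0492
0.019 11 0.0489
0.025 7 0.0493
```

Height matches the seat, so open a little (finger backs must stay clear of the wall) and lift.

Call:
{"name": "arm_command", "arguments": {"deltas": [{"linear": [0,0,0.001],"roll": 0},{"linear": [0,0,0.001],"roll": 0},{"linear": [0,0,0.001],"roll": 0},{"linear": [0,0,0.001],"roll": 0},{"linear": [0,0,0.001],"roll": 0}], "claw": 0.6}}

```text
clock: 13.53
tool_pos: [0.5588, -0.0145, 0.2302]
tool_rot: [0.0, 0.148, 0.989, 0.002]
wrist_force: [0.1, -0.2, -0.4]
gripper_width: 0.0335
```

Call:
{"name": "arm_command", "arguments": {"deltas": [{"linear": [0,0,-0.01],"roll": 0},{"linear": [0,0,-0.03],"roll": 0},{"linear": [0,0,-0.06],"roll": 0},{"linear": [0,0,-0.1],"roll": 0},{"linear": [0,0,-0.14],"roll": 0},{"linear": [0,0,-0.17],"roll": 0},{"linear": [0.04,0,-0.17],"roll": 0},{"linear": [0.08,0,-0.17],"roll": 0},{"linear": [0.12,0,-0.17],"roll": 0},{"linear": [0.13,0,-0.17],"roll": 0},{"linear": [0.13,0,-0.17],"roll": 0}]}}

```text
clock: 14.45
tool_pos: [0.4308, 0.0242, 0.4007]
tool_rot: [-0.001, 0.148, 0.989, 0.002]
wrist_force: [0.4, -0.1, 0.8]
gripper_width: 0.0348
```

Run:
```python
from h import *
s=env.get_state(); print(s["clock"],s["tool_pos"],s["wrist_force"],s["gripper_width"])
f=env.grab_frame("scene");P=cloud(f);T=w2t(P);z=P[...,2]
cv2.imwrite("pics/s14.png",cv2.resize(f["image"][110:270,250:410,::-1],None,fx=3.7,fy=3.7,interpolation=2))
ok=(f["range_z"]>0)&(abs(T[...,1])<.08)&(abs(T[...,0]-.07)<.06)&(z>.09)&(z<.155)
p=np.polyfit(z[ok],T[ok][:,0],1); print("angle",np.arctan(1/p[0]))
m=env.masks_of("penlight_mid","scene")
for q in m[:2]:
    r=q["region"]&(f["range_z"]>0); t=T[r]; print(q["score"],r.sum(),np.percentile(t[:,0],[1,99]),np.percentile(t[:,1],[2,50,98]),np.percentile(z[r],[2,50,98]),np.polyfit(t[:,0],t[:,1],1))
f=env.grab_frame("top"); save(f,"t14"); P=cloud(f);T=w2t(P);z=P[...,2]
for th in ("penlight_mid","marker"):
  for q in env.masks_of(th,"top")[:2]:
    r=q["region"]&(f["range_z"]>0); t=T[r]; print("top",th,q["score"],r.sum(),np.percentile(t[:,0],[1,99]),np.percentile(t[:,1],[2,50,98]),np.percentile(z[r],[2,50,98]),np.polyfit(t[:,0],t[:,1],1))
```

```text
14.45 [0.43077855 0.02417226 0.40074345] [ 0.43060691 -0.05238497  0.83448997] 0.034819634347737265
angle 1.4079950161859258
0.78 355 [-0.08684329  0.02201521] [-0.07697337 -0.04334704 -0.03900609] [0.00891271 0.04537306 0.05131017] [-0.00709887 -0.04568816]
0.66 315 [-0.0404865  -0.01851977] [0.2280628  0.28693616 0.34216287] [-0.00272982  0.00471791  0.00761625] [-5.40996875  0.11449109]
top penlight_mid 0.57 518 [-0.08468217  0.02498238] [-0.05690456 -0.04899826 -0.04240373] [0.04130119 0.04992211 0.05415213] [-0.00549298 -0.04937177]
top penlight_mid 0.44 12030 [-0.11492101  0.1005845 ] [-0.10878463  0.00296086  0.11017349] [0.00149025 0.00807555 0.18481613] [-0.19037496  0.00825535]
top marker 0.68 479 [-0.09663077  0.02868644] [0.04449649 0.05170216 0.05791181] [0.04446494 0.04924922 0.05300938] [-0.0008292   0.05150527]
```

View pics/s14.png

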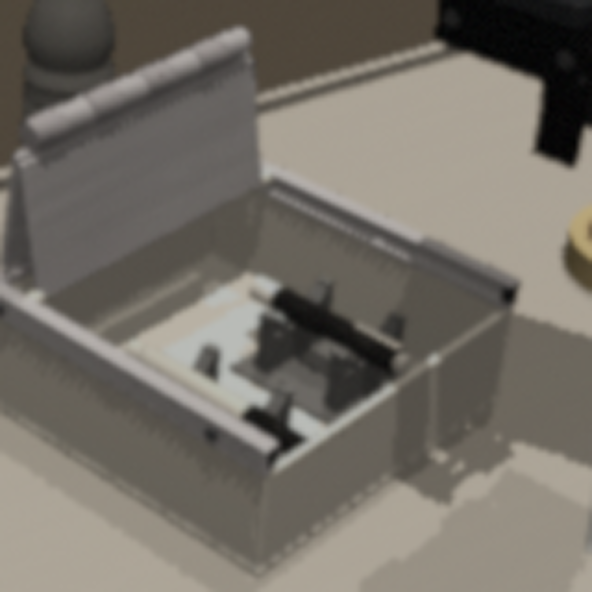

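View pics/t14.png

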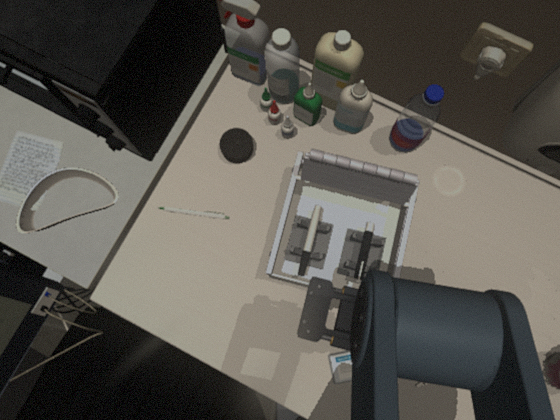

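The penlight lies level in both notches: mid at tub x -30 mm, about 2.5 mm off sideways, top at 0.053. The marker is unchanged and the cover is at about 1.40 rad. Handing in.

Run:
```python
from station import env
print(env.close_job(), env.get_state()["clock"])
```

```text
the job is handed in; nothing more can be done
the job is handed in; nothing more can be done
```

I folded the cover right back and laid the penlight lengthwise in the notches of the empty (right-hand) rest. I handed the job in shortly after 14.5 s on the clock, with the gripper clear of everything.

**Last checks:**
- **Cover:** it reads about 1.40 rad, at the stop, and stayed there after I let go.
- **Penlight:** its centre is about 1 mm off the seat lengthwise and 2.5 mm sideways. Its height matches the seat within a few mm, and it is under 0.01 rad off parallel.
- **Marker:** its mid-line did not shift; it still lies in its own rest.
- **Ball pen and pot:** they look untouched in the last pictures, but I did not re-measure them.

**What went wrong on the way:**
- **First push:** the fingertip rode up onto the fold barrel, with about 31 N upward. I backed off and finished with a lower push, about 14 N against the stop.
- **Grip:** the penlight sat about 8 to 10 mm lower in the fingers than planned after the lift. I used the measured height when setting it down.

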